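# Roll the mini projector onto its feet and stow its lens

### The job

The round mini projector has rolled over on the desk. Without lifting it off the desk, roll it along the mat until it stands on both of its rubber runners with the slide knob on top; only then push the knob all the way home, so that the lens barrel is fully drawn in. Leave the mug, the mouse and the pen pot where they are.

Things in the scene. Friction and masses are not known exactly. Their poses are not given: they have to be found in the camera images.
- projector: Mini projector: white plastic cylinder with black end caps, 64 mm diameter, 180 mm long, about 0.75 kg, loose. Origin in its middle, on the axis; x along the axis to the lens end, z up when it stands on its runners (axis then 33.7 mm above the desk). It starts lying over, any heading: resting on cylinder and knob, axis 32 mm above the desk, +z about 120 degrees from upright
- runners (a point): Middle of the foot, 33.7 mm from the axis towards the projector's -z. Two black rubber runners (10 mm round bars, 140 mm long, 4 mm proud of the cylinder) run along the projector 22 degrees either side of -z. At the start they show on one upper side, the knob being low on the other: roll about 67 mm towards the side where the runners show
- knob_grip (a point): Centre of the metal slide knob, 44 mm from the axis towards the projector's +z: 16 mm long (along x), 14 mm wide, 16 mm tall, top 52 mm from the axis. It sits on a fixed black slide bed 66 mm long (x = -33 to 33 mm), 18 mm wide, 4 mm proud. It moves with the lens barrel along the projector's x: at -15 mm when home, +15 mm when fully out
- lens_slide (a joint): Travel of the knob and lens barrel along the projector's +x, m: 0 = home (barrel drawn in, 4 mm proud of the end cap), 0.03 = fully out. It stays where it is left and takes about 2 N to move
- mug: White ceramic mug, 82 mm wide, 95 mm tall, handle at its +y; origin at the centre of its underside. Not to be moved
- mouse: Black computer mouse, 105 x 62 x 33 mm; origin at the centre of its underside. Not to be moved
- pen_pot: Brown wooden pot with pens, 76 mm wide, 90 mm tall (pens to 165 mm); origin at the centre of its underside. Not to be moved
There are look-alikes about, which are no part of the job. What is shaped like the projector but green, pink or purple is not meant.

How it is judged:
On the way, in this order (a step that is already met when the one before it is completed fails the run):
1. the projector stands on both runners, knob on top (angle between projector's own z axis and vertical below 0.1 rad and height (world z) of projector below 0.038 m and linear speed of projector below 0.05 m/s), for 0.2 s.
2. the knob is pushed home (value of joint lens_slide below 0.003 m), for 0.2 s.
At the end, for the whole second after the job is handed in: The projector is at rest on the desk on both runners, its z axis within 0.1 rad of vertical and its axis 29 to 38 mm above the desk, and the lens slide is within 3 mm of home (angle between projector's own z axis and vertical below 0.1 rad and height (world z) of projector between 0.029 and 0.038 m and value of joint lens_slide below 0.003 m and linear speed of projector below 0.02 m/s and angular speed of projector below 0.2 rad/s); the robot touches nothing.
It fails at once if the projector is lifted (its axis more than 55 mm above the desk) (height (world z) of projector above 0.055 m).
It fails at once if the mug, the mouse or the pen pot is moved by more than 25 mm (distance of any of mug, mouse, pen_pot from where it was at the start of the episode above 0.025 m).
It also fails if it takes over 64 s, if anything falls off the work surface, if the arm or the gripper's body presses on something with over 40 N, if the wrist force passes 120 N, or if a joint passes its speed limit or range.

### The arm

A 6-joint arm with a two-finger parallel gripper is mounted at the origin on the work surface. World frame = base frame: x ahead of the robot, y to its left, z up, the work surface at z = 0. Lengths are in m, angles in rad, forces in N, time in s.
With the tool pointing down it reaches from about 0.225 to 0.725 m from the base axis. Payload 3.1 kg.
Tool frame: the origin (TCP) lies between the finger pads; the fingertips stand 25 mm ahead of it and the grasp point (between the pads) lies 6 mm ahead of it (arm.tips_ahead is the distance from the TCP to the fingertips, in m); z points along the fingers, y is the line along which they close (so a half turn about z gives the same grasp; the last joint's range is limited). The gripper opens to 85 mm and grips with 20 to 120 N. Pads are 22 mm wide; open, the fingers measure 114 mm over their backs; the gripper's body (76 mm by 85 mm) begins 54 mm behind the grasp point. The pads swing forward as they close: fully open they stand 13 mm farther back than shut.
Start: joints at [-1.276, 0.048, 0.099, 1.622, 0, 1.443], TCP at [0.215, -0.479, 0.256] pointing down, gripper open.
Joint ranges: [-2.91, 2.91], [-0.99, 1.94], [-1.21, 1.42], [-2.12, 2.29], [-1.49, 1.47], [-3.14, 3.14]. Speed limits (rad/s): [2.79, 2.79, 3.14, 3.14, 3.14, 3.14].

### API

Orientations are given as a unit quaternion [x, y, z, w].
In Python, from station import state, vision, arm gives the robot as it stands.
- The arm moves only by the tool play_rows, never from a script. Its argument "moves" is a list of rows, each an object of numbers: "x", "y", "z": the shift along the tool's x, y, z in units of 150 mm (1.0 is 150 mm); "rx", "ry", "rz": the turn, a rotation vector about the tool's x, y, z in units of pi rad (1.0 is pi rad). A call has 1 to 20 rows; each row is the pose to reach, as a shift and turn from the pose commanded when the call began, along the tool's axes at that moment, turning the shorter way round; what a row does not reach only later rows make up. A row lasts 1/8 s, in which the tool goes at most 62.5 mm and 10.7 degrees, less where a joint would pass 70% of its speed; a pose out of reach is approached as far as the arm can. A call with a number of a shift or a turn outside -1 to 1 is refused whole. A call with a gripper value outside its range is refused whole. "jaw" is the opening, from 0 (shut) to 1 (fully open), set as the call begins (left out, the last holds). The fingers move at their own pace and stop on an object; the grip force is fixed at half the most. Time passes only in rows, so rows that repeat a pose let the fingers close. It gives the time, the measured TCP pose, the force, the opening and the grip force at its end, in the units of the state.
- state(): the state, without advancing time (a new reading comes with each control period).
- vision.grab_frame(name): name is "side" or "top"; returns a dict with "img" (420x560x3 uint8, red, green, blue), "K" (3x3 intrinsics, pixels), "k1" (the pictures are not rectified: a ray, as slopes to the right and down, at radius r is drawn at 1 + k1 r^2 times it, then the intrinsics apply), "R" (3x3) and "t" (3): a world point X has camera coordinates R X + t. Camera axes: x right, y down, z forward; pixel columns grow to the right and rows downward; lengths in m; the calibration is good to about 2 mm. A picture is of the moment at which its call begins. There is no depth.
- arm.sign_off(): hands the job in; it is judged then, once.
The state is a dict: "t": time; "q": joint angles; "joint_velocities": joint speeds; "tau": joint torques, N m; "tool_pos": TCP position; "orientation": TCP orientation; "contact_force": force on the tool from outside, world axes, zero at the start; "ft_torque": the same for the moment, N m; "finger_gap": opening from 0.0 (shut) to 1.0 (fully open); "gripper_force": force on a finger pad.
Only numpy, scipy, OpenCV 4.12 (cv2) and the standard library are available. Lean on these libraries where they do the work, as an engineer would, in place of code of your own. Each camera call takes 0.05 s, during which the arm holds its last target. There are 200 camera calls.

## Working session

There is one attempt and no reset: what is moved stays moved. The work goes in short steps, Python scripts to look and compute and a tool call to move; the robot and the scene stay as the last step left them, time stands still between calls to the robot, and variables do not carry over. Pictures are saved under pics/ and viewed, at most 10 in all, crops included, and the job is handed in when it is done.

Besides the shell and the picture viewer there is one more tool, called after "Request:" by a JSON object that holds its "fn" and its "kwargs", one argument or row to a line. play_rows: Moves the arm, as the interface text tells. Shifts and turns lie within -1 to 1; 1 stands for 150 mm of shift or pi rad of turn. Its arguments: {"type":"object","properties":{"moves":{"type":"array"},"jaw":{"type":"number"}},"required":["moves"]}

```bash
mkdir -p pics; cat > h.py <<'E'
from station import state, vision, arm
import numpy as np, cv2
def grab(n,save=None):
    f=vision.grab_frame(n)
    if save: cv2.imwrite('pics/'+save,f['img'][:,:,::-1])
    return f
def ray(f,uv):
    K=np.array(f['K']);R=np.array(f['R']);t=np.array(f['t'])
    d=np.array([(uv[0]-K[0,2])/K[0,0],(uv[1]-K[1,2])/K[1,1]])
    s=d.copy()
    for _ in range(20): s=d/(1+f['k1']*(s@s))
    v=R.T@np.array([s[0],s[1],1]); return -R.T@t, v/np.linalg.norm(v)
def onz(f,uv,z):
    o,v=ray(f,uv); return o+v*(z-o[2])/v[2]
def cross(f,a,g,b):
    o,v=ray(f,a);p,w=ray(g,b)
    A=np.stack([v,-w],1);s=np.linalg.lstsq(A,p-o,rcond=None)[0]
    x=o+v*s[0];y=p+w*s[1];return (x+y)/2,np.linalg.norm(x-y)
def proj(f,X):
    c=np.array(f['R'])@X+np.array(f['t']);s=c[:2]/c[2];s=s*(1+f['k1']*(s@s))
    K=np.array(f['K']);return np.array([K[0,0]*s[0]+K[0,2],K[1,1]*s[1]+K[1,2]])
E
python3 - <<'E'
from h import *
for n in('side','top'):
    f=grab(n,n+'1.png'); print(n,-np.array(f['R']).T@f['t'],np.round(f['R'],3),f['K'],f['k1'])
s=state();print(s['tool_pos'],s['orientation'],s['finger_gap'],arm.tips_ahead)
E
```

```text
side [ 0.29327947 -1.21611865  1.16562538] [[ 0.979 -0.205 -0.016]
 [-0.149 -0.658 -0.738]
 [ 0.141  0.725 -0.674]] [[526.71751242   0.         276.76752275]
 [  0.         526.71751242 210.54617054]
 [  0.           0.           1.        ]] -0.14900057095559482
top [ 0.43483299 -0.01173226  1.59321362] [[-0.026 -1.    -0.014]
 [-0.998  0.027 -0.062]
 [ 0.063  0.012 -0.998]] [[435.64250191   0.         277.22115615]
 [  0.         435.64250191 215.98789032]
 [  0.           0.           1.        ]] -0.09664522261711082
[ 0.21525101 -0.47826908  0.25522493] [ 9.77737441e-01  2.09829254e-01 -9.69558102e-05 -1.08233261e-03] 1.0035075559671243 0.025
```

View pics/side1.png

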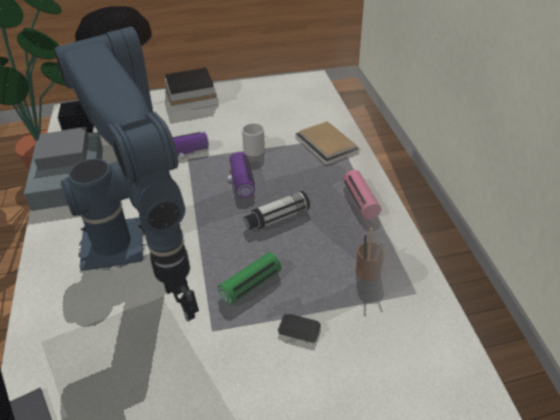

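View pics/top1.png

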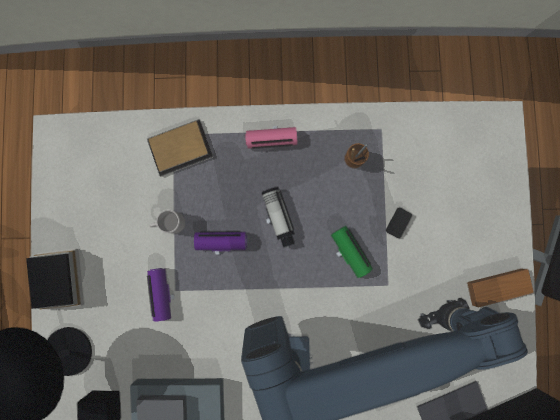

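The projector (white, black caps) is at about side (278,212) and top (278,216). The lens barrel points to side (250,220) and top (288,240). I'll zoom in to see the runners and the knob.

```bash
python3 - <<'E'
import cv2,numpy as np
a=cv2.imread('pics/side1.png')[180:250,230:325];b=cv2.imread('pics/top1.png')[175:260,240:325]
a=cv2.resize(a,None,fx=4.2,fy=4.2,interpolation=cv2.INTER_CUBIC);b=cv2.resize(b,None,fx=4.6,fy=4.6,interpolation=cv2.INTER_CUBIC)
c=np.zeros((400,800,3),np.uint8);c[:a.shape[0],:a.shape[1]]=a;c[:b.shape[0],405:405+b.shape[1]]=b
cv2.imwrite('pics/z1.png',np.clip(c*1.5,0,255).astype(np.uint8))
E
```

```text
(no output)
```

View pics/z1.png

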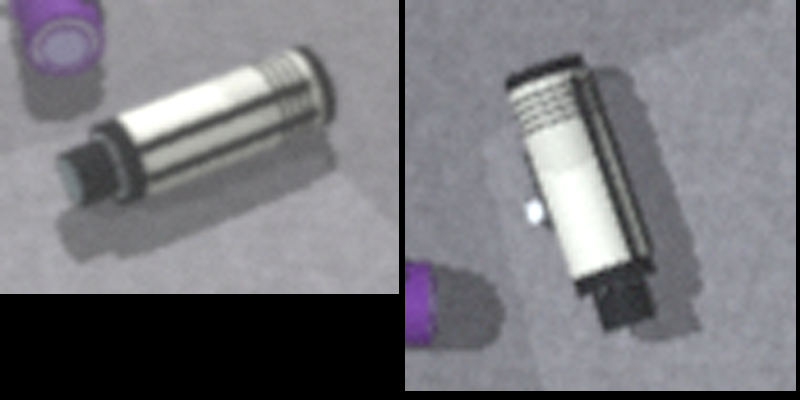

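The knob is at about (534,212) in the zoom, on the left (+y) side. The runners are on the right (-y) side, and the lens faces the robot. So the roll has to go towards -y.

My plan is to push the flank with the open gripper straddling the knob, then push the knob over the top with the fingers closed.

```bash
cat >> h.py <<'E'
def T(u,v): return (240+(u-405)/4.6,175+v/4.6)
def S(u,v): return (230+u/4.2,180+v/4.2)
E
python3 - <<'E'
from h import *
from scipy.spatial.transform import Rotation as Ro
g=grab('top');f=grab('side')
P=lambda n,x:print(n,np.round(x,4))
r=onz(g,T(545,72),.034);fr=onz(g,T(615,280),.034);kn=onz(g,T(534,212),.012)
P('rear',r);P('front',fr);u=(fr-r);P('len',np.linalg.norm(u));u/=np.linalg.norm(u);c=(r+fr)/2
P('c',c);P('u',u);lat=np.array([u[1],-u[0],0]);P('lat',lat)
P('knob rel',[(kn-c)@u,(kn-c)@lat]);
# flank edges mid-length, width check
a=onz(g,T(543,192),.032);b=onz(g,T(622,170),.032);P('edges lat',[(a-c)@lat,(b-c)@lat])
P('lens tip cross',cross(g,T(628,322),f,S(72,180))[0]);P('rear cap centre cross',cross(g,T(545,72),f,S(316,85))[0]);P('knobc',cross(g,T(615,280),f,S(122,160))[0])
q=state();R=Ro.from_quat(q['orientation']).as_matrix();P('R',R)
for n,uv in(('mug',(169,222)),('mouse',(400,222)),('pot',(356,156)),('green',(350,252)),('purple',(220,241))):P(n,onz(g,uv,.04))
ang=np.arctan2(u[1],u[0])-np.arctan2(R[1,1],R[0,1]);print('yaw about world z',(np.degrees(ang)+90)%180-90)
E
```

```text
rear [0.6246 0.0292 0.034 ]
front [ 0.4605 -0.021   0.034 ]
len 0.1716
c [0.5425 0.0041 0.034 ]
u [-0.9561 -0.2929  0.    ]
lat [-0.2929  0.9561  0.    ]
knob rel [0.0142 0.0433]
edges lat [ 0.0313 -0.0326]
lens tip cross [ 0.4279 -0.0303  0.03  ]
rear cap centre cross [0.6272 0.0288 0.0341]
knobc [ 0.4641 -0.0215  0.0345]
R [[ 9.120e-01  4.103e-01 -4.000e-04]
 [ 4.103e-01 -9.120e-01  1.500e-03]
 [ 2.000e-04 -1.500e-03 -1.000e+00]]
mug [0.5211 0.3976 0.04  ]
mouse [ 0.4985 -0.4322  0.04  ]
pot [ 0.7414 -0.2831  0.04  ]
green [ 0.3967 -0.2483  0.04  ]
purple [0.4482 0.2139 0.04  ]
yaw about world z 82.80961449757814
```

Request:
{"fn": "play_rows", "kwargs": {
  "moves": [
    {"x": 0.845,"y": -0.65,"rz": -0.46},
    {"x": 0.845,"y": -0.65,"rz": -0.46},
    {"x": 0.845,"y": -0.65,"rz": -0.46},
    {"x": 0.845,"y": -0.65,"rz": -0.46},
    {"x": 0.845,"y": -0.65,"rz": -0.46},
    {"x": 0.845,"y": -0.65,"rz": -0.46},
    {"x": 0.845,"y": -0.65,"rz": -0.46},
    {"x": 0.845,"y": -0.65,"rz": -0.46},
    {"x": 0.845,"y": -0.65,"rz": -0.46}
  ],
  "jaw": 1
}}

```text
schema error: expected keys x, y, z, rx, ry, rz
```

Request:
{"fn": "play_rows", "kwargs": {
  "moves": [
    {"x": 0.75,"y": 0.75},
    {"x": 0.75,"y": 0.75},
    {"x": 0.75,"y": 0.75},
    {"x": 0.75,"y": 0.75}
  ]
}}

```text
schema error: expected keys x, y, z, rx, ry, rz
```

Request:
{"fn": "play_rows", "kwargs": {
  "moves": [
    {"x": 0.75,"y": 0.75},
    {"x": 0.75,"y": 0.75},
    {"x": 0.75,"y": 0.75},
    {"x": 0.75,"y": 0.75}
  ]
}}

```text
schema error: expected keys x, y, z, rx, ry, rz
```

Request:
{"fn": "play_rows", "kwargs": {
  "moves": [
    {"x": 0.75,"y": 0.75},
    {"x": 0.75,"y": 0.75},
    {"x": 0.75,"y": 0.75},
    {"x": 0.75,"y": 0.75},
    {"x": 0.75,"y": 0.75}
  ]
}}

```text
schema error: expected keys x, y, z, rx, ry, rz
```

All six keys are required.

Request:
{"fn": "play_rows", "kwargs": {
  "moves": [
    {"x": 0.845,"y": -0.65,"z": 0,"rx": 0,"ry": 0,"rz": -0.46},
    {"x": 0.845,"y": -0.65,"z": 0,"rx": 0,"ry": 0,"rz": -0.46},
    {"x": 0.845,"y": -0.65,"z": 0,"rx": 0,"ry": 0,"rz": -0.46},
    {"x": 0.845,"y": -0.65,"z": 0,"rx": 0,"ry": 0,"rz": -0.46},
    {"x": 0.845,"y": -0.65,"z": 0,"rx": 0,"ry": 0,"rz": -0.46},
    {"x": 0.845,"y": -0.65,"z": 0,"rx": 0,"ry": 0,"rz": -0.46},
    {"x": 0.845,"y": -0.65,"z": 0,"rx": 0,"ry": 0,"rz": -0.46},
    {"x": 0.845,"y": -0.65,"z": 0,"rx": 0,"ry": 0,"rz": -0.46},
    {"x": 0.845,"y": -0.65,"z": 0,"rx": 0,"ry": 0,"rz": -0.46}
  ],
  "jaw": 1
}}

```text
t: 1.32
tool_pos: [0.2909, -0.3377, 0.2561]
orientation: [0.595, 0.804, 0.0, -0.0]
contact_force: [0.2, 0.4, -0.3]
finger_gap: 1.0
gripper_force: 0.0
```

Request:
{"fn": "play_rows", "kwargs": {
  "moves": [
    {"x": 0.75,"y": 0.75,"z": 0,"rx": 0,"ry": 0,"rz": 0},
    {"x": 0.75,"y": 0.75,"z": 0,"rx": 0,"ry": 0,"rz": 0},
    {"x": 0.75,"y": 0.75,"z": 0,"rx": 0,"ry": 0,"rz": 0},
    {"x": 0.75,"y": 0.75,"z": 0,"rx": 0,"ry": 0,"rz": 0}
  ]
}}

```text
t: 1.82
tool_pos: [0.3663, -0.1956, 0.2564]
orientation: [0.594, 0.805, 0.0, 0.0]
contact_force: [0.3, -0.4, 0.0]
finger_gap: 1.003
gripper_force: 0.0
```

Request:
{"fn": "play_rows", "kwargs": {
  "moves": [
    {"x": 0.75,"y": 0.75,"z": 0,"rx": 0,"ry": 0,"rz": 0},
    {"x": 0.75,"y": 0.75,"z": 0,"rx": 0,"ry": 0,"rz": 0},
    {"x": 0.75,"y": 0.75,"z": 0,"rx": 0,"ry": 0,"rz": 0},
    {"x": 0.75,"y": 0.75,"z": 0,"rx": 0,"ry": 0,"rz": 0}
  ]
}}

```text
t: 2.33
tool_pos: [0.4408, -0.0562, 0.256]
orientation: [0.594, 0.804, -0.0, -0.0]
contact_force: [0.0, -1.4, 0.8]
finger_gap: 1.0
gripper_force: 0.0
```

Request:
{"fn": "play_rows", "kwargs": {
  "moves": [
    {"x": 0.75,"y": 0.75,"z": 0,"rx": 0,"ry": 0,"rz": 0},
    {"x": 0.75,"y": 0.75,"z": 0,"rx": 0,"ry": 0,"rz": 0},
    {"x": 0.75,"y": 0.75,"z": 0,"rx": 0,"ry": 0,"rz": 0},
    {"x": 0.75,"y": 0.75,"z": 0,"rx": 0,"ry": 0,"rz": 0},
    {"x": 0.75,"y": 0.75,"z": 0,"rx": 0,"ry": 0,"rz": 0}
  ]
}}

```text
t: 2.95
tool_pos: [0.5147, 0.0819, 0.2561]
orientation: [0.596, 0.803, -0.001, 0.0]
contact_force: [0.0, -0.6, 0.4]
finger_gap: 0.999
gripper_force: 0.0
```

Request:
{"fn": "play_rows", "kwargs": {
  "moves": [
    {"x": 0,"y": 0,"z": 0.9,"rx": 0,"ry": 0,"rz": 0},
    {"x": 0,"y": 0,"z": 0.9,"rx": 0,"ry": 0,"rz": 0},
    {"x": 0,"y": 0,"z": 0.9,"rx": 0,"ry": 0,"rz": 0},
    {"x": 0,"y": 0,"z": 0.9,"rx": 0,"ry": 0,"rz": 0}
  ]
}}

```text
t: 3.45
tool_pos: [0.5152, 0.0826, 0.1224]
orientation: [0.595, 0.803, 0.0, 0.0]
contact_force: [0.6, 0.2, -0.3]
finger_gap: 1.004
gripper_force: 0.0
```

Request:
{"fn": "play_rows", "kwargs": {
  "moves": [
    {"x": 0,"y": 0,"z": 0.3,"rx": 0,"ry": 0,"rz": 0},
    {"x": 0,"y": 0,"z": 0.45,"rx": 0,"ry": 0,"rz": 0},
    {"x": 0,"y": 0,"z": 0.58,"rx": 0,"ry": 0,"rz": 0},
    {"x": -0.1,"y": 0,"z": 0.58,"rx": 0,"ry": 0,"rz": 0},
    {"x": -0.18,"y": 0,"z": 0.58,"rx": 0,"ry": 0,"rz": 0},
    {"x": -0.24,"y": 0,"z": 0.58,"rx": 0,"ry": 0,"rz": 0}
  ]
}}

```text
t: 4.2
tool_pos: [0.5279, 0.0478, 0.037]
orientation: [0.595, 0.804, 0.001, 0.002]
contact_force: [0.2, -0.1, 0.6]
finger_gap: 1.007
gripper_force: 0.0
```

Request:
{"fn": "play_rows", "kwargs": {
  "moves": [
    {"x": -0.025,"y": 0,"z": 0,"rx": 0,"ry": 0,"rz": 0},
    {"x": -0.05,"y": 0,"z": -0.025,"rx": 0,"ry": 0,"rz": 0},
    {"x": -0.075,"y": 0,"z": -0.05,"rx": 0,"ry": 0,"rz": 0},
    {"x": -0.1,"y": 0,"z": -0.075,"rx": 0,"ry": 0,"rz": 0},
    {"x": -0.125,"y": 0,"z": -0.1,"rx": 0,"ry": 0,"rz": 0},
    {"x": -0.15,"y": 0,"z": -0.125,"rx": 0,"ry": 0,"rz": 0},
    {"x": -0.175,"y": 0,"z": -0.14,"rx": 0,"ry": 0,"rz": 0},
    {"x": -0.2,"y": 0,"z": -0.15,"rx": 0,"ry": 0,"rz": 0},
    {"x": -0.22,"y": 0,"z": -0.15,"rx": 0,"ry": 0,"rz": 0},
    {"x": -0.24,"y": 0,"z": -0.15,"rx": 0,"ry": 0,"rz": 0}
  ]
}}

```text
t: 5.45
tool_pos: [0.5359, 0.0167, 0.059]
orientation: [0.594, 0.805, 0.002, -0.001]
contact_force: [-7.6, 6.9, 14.5]
finger_gap: 1.0
gripper_force: 7.7
```

```bash
cat > look.py <<'E'
from h import *
import sys
n=sys.argv[1]
a=grab('side','s_%s.png'%n)['img'][160:250,220:325,::-1];b=grab('top','t_%s.png'%n)['img'][165:265,240:340,::-1]
a=cv2.resize(a,None,fx=3.8,fy=3.8,interpolation=2);b=cv2.resize(b,None,fx=4,fy=4,interpolation=2)
c=np.zeros((400,800,3),np.uint8);c[:a.shape[0],:a.shape[1]]=a;c[:,400:]=b
cv2.imwrite('pics/z_%s.png'%n,np.clip(c*1.5,0,255).astype(np.uint8))
E
python3 look.py 2
```

```text
(no output)
```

View pics/z_2.png

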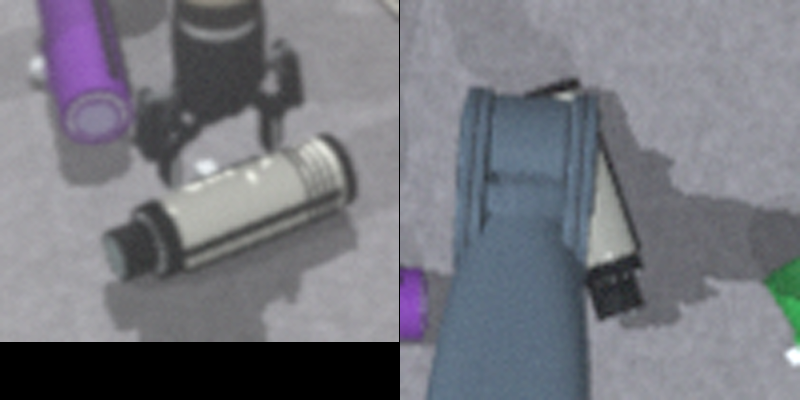

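The image shows the projector rolled by about 45°, with the knob bright between the fingers at (205,165). The forces suggest the fingertips have jammed on the upper flank, so I'll move them up along the rolling arc.

Request:
{"fn": "play_rows", "kwargs": {
  "moves": [
    {"x": -0.01,"y": 0,"z": -0.016,"rx": 0,"ry": 0,"rz": 0},
    {"x": -0.03,"y": 0,"z": -0.026,"rx": 0,"ry": 0,"rz": 0},
    {"x": -0.055,"y": 0,"z": -0.038,"rx": 0,"ry": 0,"rz": 0},
    {"x": -0.082,"y": 0,"z": -0.048,"rx": 0,"ry": 0,"rz": 0},
    {"x": -0.105,"y": 0,"z": -0.058,"rx": 0,"ry": 0,"rz": 0},
    {"x": -0.127,"y": 0,"z": -0.066,"rx": 0,"ry": 0,"rz": 0},
    {"x": -0.15,"y": 0,"z": -0.074,"rx": 0,"ry": 0,"rz": 0},
    {"x": -0.165,"y": 0,"z": -0.08,"rx": 0,"ry": 0,"rz": 0}
  ]
}}

```text
t: 6.55
tool_pos: [0.5434, -0.0076, 0.0698]
orientation: [0.594, 0.804, 0.002, -0.001]
contact_force: [-2.5, 5.5, 5.8]
finger_gap: 1.002
gripper_force: 4.2
```

```bash
python3 look.py 3
```

```text
(no output)
```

View pics/z_3.png

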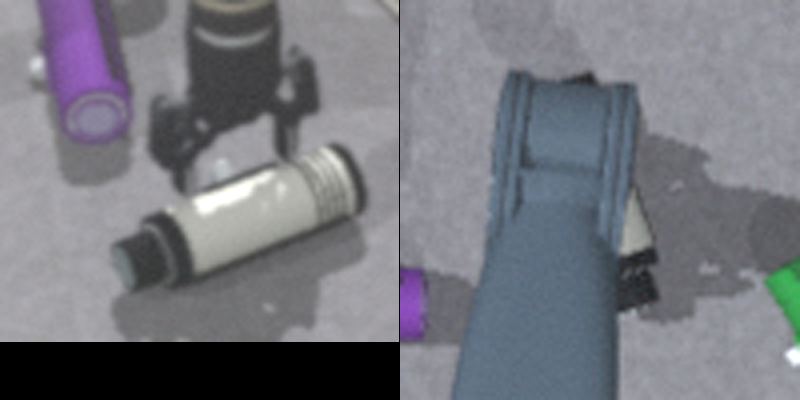

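The roll is now about 70°, with the leading runner at the mat and the knob at about (222,165) on the upper +y side. Next I'll withdraw, close the fingers, line up with the knob and look again.

Request:
{"fn": "play_rows", "kwargs": {
  "moves": [
    {"x": 0.03,"y": 0,"z": -0.02,"rx": 0,"ry": 0,"rz": 0},
    {"x": 0.15,"y": 0,"z": -0.02,"rx": 0,"ry": 0,"rz": 0},
    {"x": 0.3,"y": 0,"z": -0.02,"rx": 0,"ry": 0,"rz": 0},
    {"x": 0.45,"y": 0,"z": -0.02,"rx": 0,"ry": 0,"rz": 0},
    {"x": 0.45,"y": 0,"z": -0.02,"rx": 0,"ry": 0,"rz": 0}
  ]
}}

```text
t: 7.28
tool_pos: [0.5223, 0.0574, 0.0712]
orientation: [0.594, 0.805, -0.0, -0.001]
contact_force: [1.0, 1.0, 1.1]
finger_gap: 0.999
gripper_force: 0.0
```

Request:
{"fn": "play_rows", "kwargs": {
  "moves": [
    {"x": 0,"y": -0.08,"z": 0,"rx": 0,"ry": 0,"rz": 0},
    {"x": 0,"y": -0.08,"z": 0,"rx": 0,"ry": 0,"rz": 0},
    {"x": 0,"y": -0.08,"z": 0,"rx": 0,"ry": 0,"rz": 0},
    {"x": 0,"y": -0.08,"z": 0,"rx": 0,"ry": 0,"rz": 0},
    {"x": 0,"y": -0.08,"z": 0,"rx": 0,"ry": 0,"rz": 0},
    {"x": 0,"y": -0.08,"z": 0,"rx": 0,"ry": 0,"rz": 0}
  ],
  "jaw": 0
}}

```text
t: 8.02
tool_pos: [0.5121, 0.0521, 0.0718]
orientation: [0.595, 0.804, 0.0, 0.0]
contact_force: [-0.4, 1.3, 0.4]
finger_gap: -0.0
gripper_force: 0.0
```

```bash
python3 look.py 4
```

```text
(no output)
```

View pics/z_4.png

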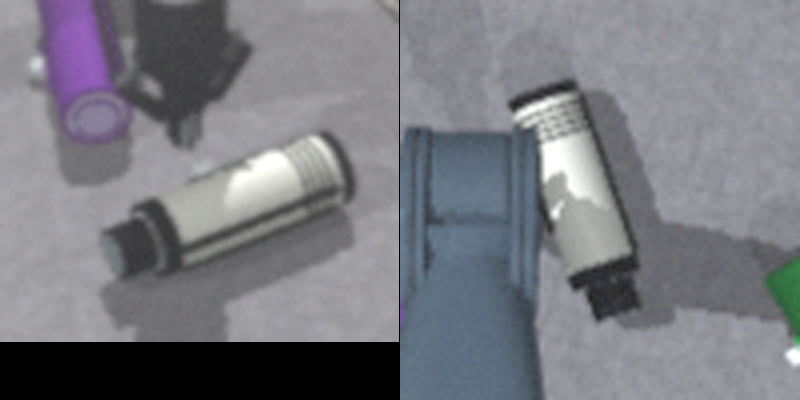

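```bash
python3 - <<'E'
from h import *
g=vision.grab_frame('top');f=vision.grab_frame('side')
t=lambda u,v:(240+(u-400)/4,165+v/4); s=lambda u,v:(220+u/3.8,160+v/3.8)
c0=np.array([.5425,.0041,.034]);u=np.array([-.9561,-.2929,0]);lat=np.array([-.2929,.9561,0])
for n,uv in(('rear',t(542,93)),('front',t(604,275))):
    p=onz(g,uv,.034);print(n,p,(p-c0)@u,(p-c0)@lat)
for z in(.04,.045,.05,.055,.06):
    p=onz(f,s(203,167),z);print('knob',z,(p-c0)@u,(p-c0)@lat)
p=np.array(state()['tool_pos']);print((p-c0)@u,(p-c0)@lat,p[2])
E
```

```text
rear [0.63275878 0.01075679 0.034     ] -0.08824619302026764 -0.020072239453856368
front [ 0.46753277 -0.04037237  0.034     ] 0.08470212618220001 -0.020562126105185725
knob 0.04 0.01080687135556729 0.027644379133279433
knob 0.045 0.01340487121448823 0.022663597957276977
knob 0.05 0.016002871073409336 0.017682816781274344
knob 0.055 0.018600870932330274 0.012702035605271889
knob 0.06 0.021198870791251278 0.007721254429269221
0.015051101386967441 0.05491781234493458 0.07180214030705337
```

Request:
{"fn": "play_rows", "kwargs": {
  "moves": [
    {"x": 0,"y": 0,"z": 0.125,"rx": 0,"ry": 0,"rz": 0},
    {"x": -0.04,"y": 0,"z": 0.125,"rx": 0,"ry": 0,"rz": 0},
    {"x": -0.08,"y": 0,"z": 0.125,"rx": 0,"ry": 0,"rz": 0},
    {"x": -0.11,"y": 0,"z": 0.095,"rx": 0,"ry": 0,"rz": 0},
    {"x": -0.145,"y": 0,"z": 0.055,"rx": 0,"ry": 0,"rz": 0},
    {"x": -0.17,"y": 0,"z": 0.03,"rx": 0,"ry": 0,"rz": 0},
    {"x": -0.2,"y": 0,"z": 0.008,"rx": 0,"ry": 0,"rz": 0},
    {"x": -0.23,"y": 0,"z": -0.016,"rx": 0,"ry": 0,"rz": 0},
    {"x": -0.26,"y": 0,"z": -0.04,"rx": 0,"ry": 0,"rz": 0},
    {"x": -0.286,"y": 0,"z": -0.064,"rx": 0,"ry": 0,"rz": 0}
  ]
}}

```text
t: 9.48
tool_pos: [0.5244, 0.0112, 0.0814]
orientation: [0.595, 0.804, 0.0, -0.0]
contact_force: [0.3, 0.7, -0.9]
finger_gap: -0.005
gripper_force: 0.5
```

```bash
python3 look.py 5
```

```text
(no output)
```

View pics/z_5.png

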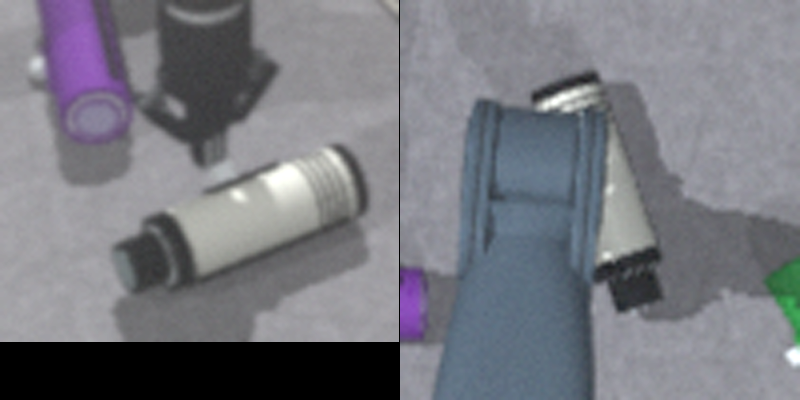

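The knob sits against the closed fingers at (220,175) and the projector is turning with them. I'll carry on over the runner.

Request:
{"fn": "play_rows", "kwargs": {
  "moves": [
    {"x": -0.022,"y": 0,"z": -0.014,"rx": 0,"ry": 0,"rz": 0},
    {"x": -0.044,"y": 0,"z": -0.027,"rx": 0,"ry": 0,"rz": 0},
    {"x": -0.066,"y": 0,"z": -0.04,"rx": 0,"ry": 0,"rz": 0},
    {"x": -0.087,"y": 0,"z": -0.052,"rx": 0,"ry": 0,"rz": 0},
    {"x": -0.106,"y": 0,"z": -0.06,"rx": 0,"ry": 0,"rz": 0},
    {"x": -0.124,"y": 0,"z": -0.068,"rx": 0,"ry": 0,"rz": 0},
    {"x": -0.142,"y": 0,"z": -0.076,"rx": 0,"ry": 0,"rz": 0},
    {"x": -0.16,"y": 0,"z": -0.084,"rx": 0,"ry": 0,"rz": 0},
    {"x": -0.175,"y": 0,"z": -0.09,"rx": 0,"ry": 0,"rz": 0},
    {"x": -0.19,"y": 0,"z": -0.095,"rx": 0,"ry": 0,"rz": 0},
    {"x": -0.205,"y": 0,"z": -0.1,"rx": 0,"ry": 0,"rz": 0},
    {"x": -0.205,"y": 0,"z": -0.1,"rx": 0,"ry": 0,"rz": 0}
  ]
}}

```text
t: 11.08
tool_pos: [0.5336, -0.0184, 0.0965]
orientation: [0.595, 0.804, -0.0, 0.0]
contact_force: [-0.2, -0.4, 0.2]
finger_gap: 0.002
gripper_force: 0.0
```

```bash
python3 look.py 6
```

```text
(no output)
```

View pics/z_6.png

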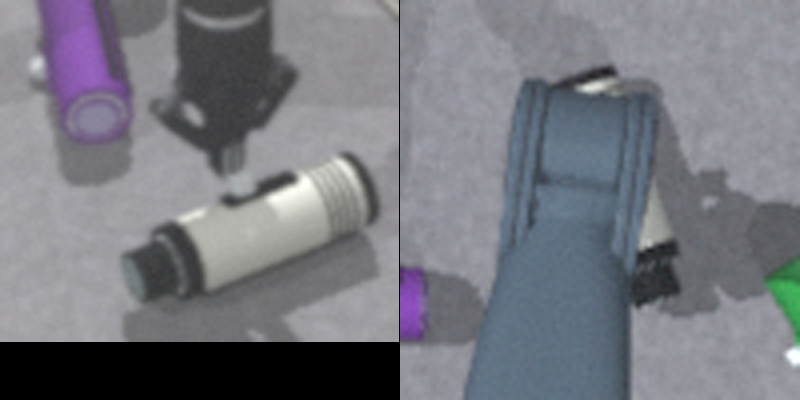

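The knob and the black slide bed are now at about (242,183), and the force is zero, so it seems to have dropped onto both runners. I'll back off and measure.

Request:
{"fn": "play_rows", "kwargs": {
  "moves": [
    {"x": 0.1,"y": 0,"z": -0.05,"rx": 0,"ry": 0,"rz": 0},
    {"x": 0.35,"y": 0,"z": -0.3,"rx": 0,"ry": 0,"rz": 0},
    {"x": 0.6,"y": 0,"z": -0.4,"rx": 0,"ry": 0,"rz": 0},
    {"x": 0.8,"y": 0,"z": -0.4,"rx": 0,"ry": 0,"rz": 0},
    {"x": 0.8,"y": 0,"z": -0.4,"rx": 0,"ry": 0,"rz": 0}
  ]
}}

```text
t: 11.8
tool_pos: [0.4976, 0.099, 0.1574]
orientation: [0.593, 0.805, 0.001, 0.0]
contact_force: [0.6, -0.3, -0.1]
finger_gap: 0.001
gripper_force: 0.0
```

```bash
python3 look.py 7
```

```text
(no output)
```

View pics/z_7.png

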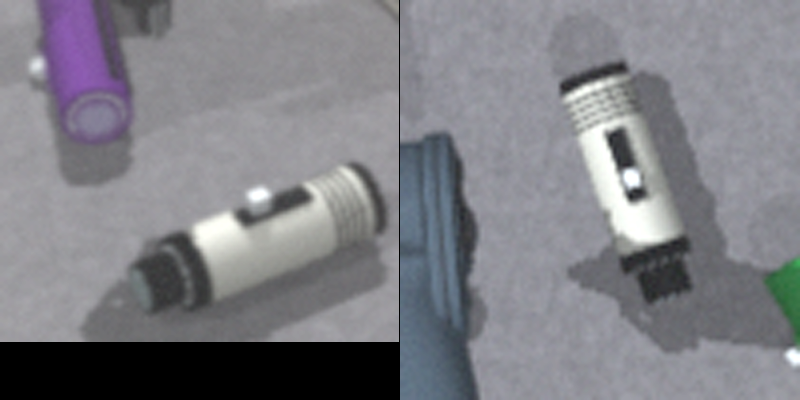

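It is standing upright. The bed is central on top, and the knob is at (631,178) in the top zoom and (259,197) in the side zoom, towards the lens end (still out).

```bash
python3 - <<'E'
from h import *
g=vision.grab_frame('top');f=vision.grab_frame('side')
t=lambda u,v:(240+(u-400)/4,165+v/4); s=lambda u,v:(220+u/3.8,160+v/3.8)
r=onz(g,t(594,78),.036);fr=onz(g,t(656,254),.036);u=fr-r;L=np.linalg.norm(u);u/=L;c=(r+fr)/2;lat=np.array([u[1],-u[0],0])
print('c',c,'u',u,L)
k,e=cross(g,t(631,178),f,s(259,198));print('knob',k,e,(k-c)@u,(k-c)@lat)
for v in((617,130),(637,200)):
    p=onz(g,t(*v),.07);print('bed end',(p-c)@u,(p-c)@lat)
b,e=cross(g,t(664,284),f,s(147,285));print('barrel',b,(b-c)@u)
st=state();d=k-np.array(st['tool_pos']);print('tool',st['tool_pos'],'knob from tool in u,lat',d@u,d@lat)
from scipy.spatial.transform import Rotation as Ro
M=Ro.from_quat(st['orientation']).as_matrix();print('d in tool',M.T@d,'u in tool',M.T@u)
E
```

```text
c [ 0.5648757  -0.06185347  0.036     ] u [-0.95281608 -0.30354822  0.        ] 0.16770629669947484
knob [ 0.55092234 -0.06546211  0.08199829] 0.0015563469276970417 0.014390378013017084 0.0007971549862737501
bed end -0.029579510259932787 -0.001958558672912781
bed end 0.034305978721773524 0.0019032534423716434
barrel [ 0.45580181 -0.09356059  0.03235681] 0.11355199535339633
tool [0.49836929 0.09614209 0.15631492] knob from tool in u,lat -0.0010187305722510946 -0.16993146394413275
d in tool [-0.16988785  0.00304741  0.07436082] u in tool [-1.18101087e-02 -9.99930214e-01  2.96849997e-04]
```

Request:
{"fn": "play_rows", "kwargs": {
  "moves": [
    {"x": -0.4,"y": -0.21,"z": 0,"rx": 0,"ry": 0,"rz": 0},
    {"x": -0.8,"y": -0.21,"z": 0,"rx": 0,"ry": 0,"rz": 0},
    {"x": -0.95,"y": -0.21,"z": 0,"rx": 0,"ry": 0,"rz": 0},
    {"x": -0.95,"y": -0.21,"z": 0,"rx": 0,"ry": 0,"rz": 0}
  ]
}}

```text
t: 12.5
tool_pos: [0.5101, -0.0516, 0.156]
orientation: [0.597, 0.802, -0.0, -0.0]
contact_force: [0.3, 0.2, 0.1]
finger_gap: 0.003
gripper_force: 0.0
```

Request:
{"fn": "play_rows", "kwargs": {
  "moves": [
    {"x": -0.18,"y": 0,"z": 0,"rx": 0,"ry": 0,"rz": 0},
    {"x": -0.18,"y": 0,"z": 0.2,"rx": 0,"ry": 0,"rz": 0},
    {"x": -0.18,"y": 0,"z": 0.3,"rx": 0,"ry": 0,"rz": 0},
    {"x": -0.18,"y": 0,"z": 0.37,"rx": 0,"ry": 0,"rz": 0},
    {"x": -0.18,"y": 0,"z": 0.37,"rx": 0,"ry": 0,"rz": 0}
  ]
}}

```text
t: 13.12
tool_pos: [0.5172, -0.0741, 0.1]
orientation: [0.594, 0.804, -0.0, -0.001]
contact_force: [-0.1, 0.5, 0.7]
finger_gap: 0.004
gripper_force: 0.0
```

```bash
cat >m.py <<'E'
from h import *
c=np.array([.5649,-.0619,.036]);u=np.array([-.9528,-.3035,0]);lat=np.array([u[1],-u[0],0])
s=state();p=np.array(s['tool_pos'])-c;print('tool u,lat,z',p@u,p@lat,s['tool_pos'][2],np.array(s['contact_force'])@u,s['contact_force'])
E
python3 m.py
```

```text
tool u,lat,z 0.049191316056549014 0.0028818868970240715 0.10002462232772999 -0.0963213394536268 [-0.06777487  0.53013917  0.74321264]
```

Request:
{"fn": "play_rows", "kwargs": {
  "moves": [
    {"x": -0.01,"y": 0.03,"z": 0,"rx": 0,"ry": 0,"rz": 0},
    {"x": -0.02,"y": 0.06,"z": 0,"rx": 0,"ry": 0,"rz": 0},
    {"x": -0.02,"y": 0.075,"z": 0,"rx": 0,"ry": 0,"rz": 0},
    {"x": -0.02,"y": 0.09,"z": 0,"rx": 0,"ry": 0,"rz": 0},
    {"x": -0.02,"y": 0.105,"z": 0,"rx": 0,"ry": 0,"rz": 0},
    {"x": -0.02,"y": 0.12,"z": 0,"rx": 0,"ry": 0,"rz": 0},
    {"x": -0.02,"y": 0.135,"z": 0,"rx": 0,"ry": 0,"rz": 0},
    {"x": -0.02,"y": 0.15,"z": 0,"rx": 0,"ry": 0,"rz": 0},
    {"x": -0.02,"y": 0.165,"z": 0,"rx": 0,"ry": 0,"rz": 0}
  ]
}}

```text
t: 14.25
tool_pos: [0.5427, -0.0704, 0.1011]
orientation: [0.595, 0.804, 0.0, 0.0]
contact_force: [-1.5, -0.3, 2.0]
finger_gap: -0.006
gripper_force: 1.2
```

Request:
{"fn": "play_rows", "kwargs": {
  "moves": [
    {"x": 0,"y": 0.015,"z": 0,"rx": 0,"ry": 0,"rz": 0},
    {"x": 0,"y": 0.03,"z": 0,"rx": 0,"ry": 0,"rz": 0},
    {"x": 0,"y": 0.045,"z": 0,"rx": 0,"ry": 0,"rz": 0},
    {"x": 0,"y": 0.06,"z": 0,"rx": 0,"ry": 0,"rz": 0},
    {"x": 0,"y": 0.075,"z": 0,"rx": 0,"ry": 0,"rz": 0}
  ]
}}

```text
t: 14.88
tool_pos: [0.5533, -0.0671, 0.1009]
orientation: [0.595, 0.804, -0.0, -0.0]
contact_force: [-2.2, -0.9, 2.1]
finger_gap: -0.001
gripper_force: 1.2
```

```bash
python3 m.py; python3 - <<'E'
from h import *
a=grab('side')['img'];cv2.imwrite('pics/cmp.png',a)
b=cv2.imread('pics/s_7.png')
# bright white pixels shift of projector: compare dark/white column profile via template of rear cap
t=b[197:232,300:325]
r=cv2.matchTemplate(a[:,:,::-1].copy(),t,cv2.TM_CCOEFF_NORMED);print('rear cap shift px',np.subtract(cv2.minMaxLoc(r)[3],(300,197)),r.max())
t=b[217:245,252:268]
r=cv2.matchTemplate(a[:,:,::-1].copy(),t,cv2.TM_CCOEFF_NORMED);print('barrel shift',np.subtract(cv2.minMaxLoc(r)[3],(252,217)),r.max())
E
```

```text
tool u,lat,z 0.012583051597449098 -0.0014027233819537347 0.10090506517706889 2.3643507185329513 [-2.19916717 -0.88627425  2.06825968]
rear cap shift px [0 0] 0.9523966
barrel shift [-177  -62] 0.87015027
```

The knob is moving at about 2.4 N and the projector's body isn't shifting. I'll continue to the end stop.

Request:
{"fn": "play_rows", "kwargs": {
  "moves": [
    {"x": 0,"y": 0.01,"z": 0,"rx": 0,"ry": 0,"rz": 0},
    {"x": 0,"y": 0.02,"z": 0,"rx": 0,"ry": 0,"rz": 0},
    {"x": 0,"y": 0.03,"z": 0,"rx": 0,"ry": 0,"rz": 0},
    {"x": 0,"y": 0.04,"z": 0,"rx": 0,"ry": 0,"rz": 0}
  ]
}}

```text
t: 15.42
tool_pos: [0.559, -0.0653, 0.1009]
orientation: [0.595, 0.804, -0.0, -0.0]
contact_force: [-1.0, -0.3, 2.1]
finger_gap: -0.001
gripper_force: 1.2
```

Request:
{"fn": "play_rows", "kwargs": {
  "moves": [
    {"x": 0,"y": 0.01,"z": 0,"rx": 0,"ry": 0,"rz": 0},
    {"x": 0,"y": 0.02,"z": 0,"rx": 0,"ry": 0,"rz": 0},
    {"x": 0,"y": 0.02,"z": 0,"rx": 0,"ry": 0,"rz": 0}
  ]
}}

```text
t: 15.8
tool_pos: [0.5599, -0.065, 0.1008]
orientation: [0.595, 0.804, -0.002, -0.001]
contact_force: [-6.8, -1.7, 6.4]
finger_gap: -0.002
gripper_force: 4.3
```

```bash
python3 m.py
```

```text
tool u,lat,z 0.005675044024391905 -0.0014493659907272246 0.10078580402385053 6.988487275755025 [-6.78583087 -1.72305641  6.44055242]
```

The force has risen to 7 N with little motion at u = 5.7 mm, where I predicted about 7.5 mm, so the end stop is reached. Backing off to check.

Request:
{"fn": "play_rows", "kwargs": {
  "moves": [
    {"x": 0,"y": -0.05,"z": 0,"rx": 0,"ry": 0,"rz": 0},
    {"x": 0,"y": -0.1,"z": -0.05,"rx": 0,"ry": 0,"rz": 0},
    {"x": 0.2,"y": -0.1,"z": -0.35,"rx": 0,"ry": 0,"rz": 0},
    {"x": 0.55,"y": -0.1,"z": -0.5,"rx": 0,"ry": 0,"rz": 0},
    {"x": 0.9,"y": -0.1,"z": -0.5,"rx": 0,"ry": 0,"rz": 0},
    {"x": 0.9,"y": -0.1,"z": -0.5,"rx": 0,"ry": 0,"rz": 0}
  ]
}}

```text
t: 16.55
tool_pos: [0.5073, 0.0632, 0.1771]
orientation: [0.593, 0.806, 0.001, 0.0]
contact_force: [0.6, 0.5, -0.2]
finger_gap: -0.003
gripper_force: 0.0
```

```bash
python3 look.py 8
```

```text
(no output)
```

View pics/z_8.png

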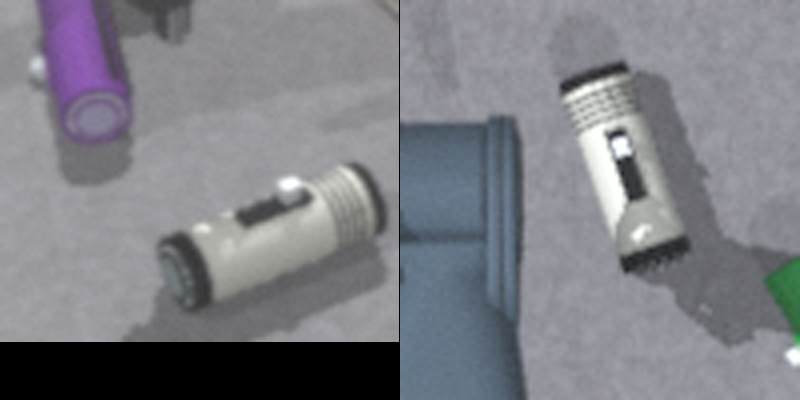

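The picture shows the barrel drawn in flush. The knob has moved from (631,178) to (621,146), which is about 29 mm, and the body is unmoved and upright. With the end-stop force as well, the knob is home.

```bash
python3 -c "
from station import arm
print(arm.sign_off())"
```

```text
the job is handed in; nothing more can be done
None
```

I rolled the projector upright onto both runners, then pushed the knob to its end stop so the barrel is drawn in, and handed the job in (no verdict shown). The arm kept well clear of the mug, mouse and pen pot.

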